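# Pop the sample-port hatch on the inlet deck

### The job

Open the sample port for the next run: gently press down the free edge (the side nearest the robot, opposite the hinge) of the hatch that carries the round plate until its push-push latch lets go, and let the hatch pop up by itself. Do not push it down again; draw back clear of it and watch for about three seconds that it stays open. Leave the other two hatches shut and do not disturb the vials and other things around.

Things in the scene. Friction and masses are not known exactly. Their poses are not given: they have to be found in the camera images.
- deck: cream inlet deck, a fixed flat housing 200 (x) x 370 (y) x 60 mm high; origin under its centre, 0 to 32 mm above the table as its levelling feet are set; the modules stand on its top
- round_module: module with the round plate (sample port, the one to open): fixed grey box on the deck, 90 (x) x 72 (y) x 36 mm high without its hatch; origin under its centre on the deck top, +x points from the hatch's free edge to its hinge. The three modules are alike but for the black raised part on the hatch; they stand in a row along the deck in any order, about 115 mm apart.
- ribbed_module: module with two parallel ribs: fixed grey box on the deck, 90 (x) x 72 (y) x 36 mm high without its hatch; origin under its centre on the deck top, +x points from the hatch's free edge to its hinge. The three modules are alike but for the black raised part on the hatch; they stand in a row along the deck in any order, about 115 mm apart.
- bar_module: module with the narrow bar across it: fixed grey box on the deck, 90 (x) x 72 (y) x 36 mm high without its hatch; origin under its centre on the deck top, +x points from the hatch's free edge to its hinge. The three modules are alike but for the black raised part on the hatch; they stand in a row along the deck in any order, about 115 mm apart.
- round_hatch (a joint): hinge angle of the hatch with the round plate, rad: 0 shut and latched, -0.08 pressed in to its stop, +0.5 sprung fully open. Pressed at its press point it resists with up to about 9 N, the catch lets go after about 4 mm (less leaves it latched), the stop comes at 5.5 mm; on release a light spring (2 N at the edge) swings it open in under 1 s. All three hatches work so
- ribbed_hatch (a joint): hinge angle of the hatch with two parallel ribs, rad: 0 shut and latched, negative when pressed in (stop at -0.08), positive when open (sprung open to its stop at +0.5)
- bar_hatch (a joint): hinge angle of the hatch with the narrow bar across it, rad: 0 shut and latched, negative when pressed in (stop at -0.08), positive when open (sprung open to its stop at +0.5)
- round_press (a point): point on the top face of the hatch with the round plate (sample port, the one to open): midway across it, 12 mm in from the free edge and 69 mm from the hinge line; axes as the module's (x to the hinge, y along the hinge line, z out of the hatch); it moves with the hatch. When shut it lies 51 mm above the deck top, 111 to 143 mm above the table.
- ribbed_press (a point): point on the top face of the hatch with two parallel ribs: midway across it, 12 mm in from the free edge and 69 mm from the hinge line; axes as the module's (x to the hinge, y along the hinge line, z out of the hatch); it moves with the hatch. When shut it lies 51 mm above the deck top, 111 to 143 mm above the table.
- bar_press (a point): point on the top face of the hatch with the narrow bar across it: midway across it, 12 mm in from the free edge and 69 mm from the hinge line; axes as the module's (x to the hinge, y along the hinge line, z out of the hatch); it moves with the hatch. When shut it lies 51 mm above the deck top, 111 to 143 mm above the table.
- round_hinge (a point): middle of the hinge line of the hatch with the round plate, on its underside. Each hatch is a grey plate 90 x 70 x 8 mm, 7 mm clear of its box; its free edge, 81 mm from the hinge, rises about 40 mm when it opens. A black part on it stands 4 mm proud, centred 24 mm from the hinge line: a disc of 40 mm, two 40 mm ribs along x 32 mm apart, or one bar 10 x 56 mm along y
- vial_a: loose capped glass vial, 23 mm diameter, 46 mm tall, standing at the front of the deck between two modules; origin under its centre
- vial_b: a second vial like it, between the other two modules
- solvent: loose amber bottle, 76 mm diameter, 160 mm tall, on the table left of the deck; origin under its centre
- beaker: loose glass beaker, 68 mm wide, 85 mm tall, on the table right of the deck; origin under its centre
- tin: loose white jar, 60 mm diameter, 45 mm tall, on the table to the left; origin under its centre
- wrench: loose wrench, 160 mm long, lying on the table to the right
- rack: loose white vial block, 70 x 130 x 30 mm, on the table to the left; origin under its centre

How it is judged:
On the way, in this order (a step that is already met when the one before it is completed fails the run):
1. the hatch with the round plate is pressed in with the fingers (value of joint round_hatch below -0.03 rad and contact force between the fingers and round_module above 0.5 N), for 0.02 s.
2. the hatch has popped up and stands open, untouched, for 1.5 s (value of joint round_hatch above 0.35 rad and contact force between each of the fingers, the arm and round_module below 0.2 N), for 1.5 s.
At the end, for the whole second after the job is handed in: The hatch with the round plate stands open by more than 0.35 rad and still; the other two hatches are shut (within 0.05 rad); every loose thing is within 30 mm of where it stood (value of joint round_hatch above 0.35 rad and velocity of joint round_hatch between -0.1 and 0.1 rad/s and value of joint ribbed_hatch between -0.03 and 0.05 rad and value of joint bar_hatch between -0.03 and 0.05 rad and distance of each of vial_a, vial_b, solvent, beaker, tin, wrench, rack from where it was at the start of the episode below 0.03 m); the robot touches nothing.
It fails at once if another hatch is pressed in or opened (value of joint any of ribbed_hatch, bar_hatch above 0.08 rad or value of joint any of ribbed_hatch, bar_hatch below -0.035 rad).
It fails at once if the popped hatch is pushed down again (value of joint round_hatch between 0.15 and 0.35 rad and velocity of joint round_hatch below -0.15 rad/s).
It fails at once if a module or its hatch is pressed with more than 45 N (contact force between the fingers and round_module above 45 N or contact force between the fingers and ribbed_module above 45 N or contact force between the fingers and bar_module above 45 N).
It fails at once if a loose thing is shifted by more than 30 mm, lifted or carried (distance of any of vial_a, vial_b, solvent, beaker, tin, wrench, rack from where it was at the start of the episode above 0.03 m).
It fails at once if a vial, the bottle, the beaker or the jar is tipped (angle between any of vial_a, vial_b, solvent, beaker, tin's own z axis and vertical above 0.4 rad).
It also fails if it takes over 40 s, if anything falls off the work surface, if the arm or the gripper's body presses on something with over 40 N, if the wrist force passes 120 N, or if a joint passes its speed limit or range.

### The arm

A 6-joint arm with a two-finger parallel gripper is mounted at the origin on the work surface. World frame = base frame: x ahead of the robot, y to its left, z up, the work surface at z = 0. Lengths are in m, angles in rad, forces in N, time in s.
With the tool pointing down it reaches from about 0.375 to 0.9 m from the base axis. Payload 3.1 kg.
Tool frame: the origin (TCP) lies at the very end of the fingers, on their centre line; the grasp point (between the pads) lies 19 mm behind it; x points along the fingers, y is the direction in which the jaws open and shut, and the axes are right-handed (so a half turn about x gives the same grasp; the last joint's range is limited). The gripper opens to 87 mm and grips with 3 to 60 N. Pads are 19 mm wide; open, the fingers measure 117 mm over their backs; the gripper's body (75 mm by 190 mm) begins 51 mm behind the grasp point.
Start: joints at [0.938, 0.527, 1.433, -0, 1.181, -0.178], TCP at [0.275, 0.561, 0.223] pointing down, gripper open.
Joint ranges: [-3.08, 3.08], [-0.75, 2.2], [0.22, 2.44], [-1.43, 4.57], [0, 2.65], [-2.85, 2.85]. Speed limits (rad/s): [2.79, 2.79, 3.14, 3.14, 3.14, 3.14].

### API

Orientations are given as a unit quaternion [x, y, z, w].
In Python, from rig import robot gives the robot as it stands.
- The arm moves only by the tool carry_out, never from a script. Its argument "commands" is a list that holds one entry, the list of rows, each a list of 5 numbers: the opening, from 0 (shut) to 1 (fully open), then the shift along the tool's x, y, z in mm, then the turn about the tool's x in degrees. In form: [[[hand, x, y, z, twist], ...]]. A call has 1 to 8 rows; each row shifts and turns the pose as measured when the row begins, along the tool's axes as they then stand; what a row does not reach is not made up. A row lasts 1/12 s, in which the tool goes at most 41.7 mm and 7.16 degrees, less where a joint would pass 70% of its speed; a pose out of reach is approached as far as the arm can. A call with a gripper value outside its range is refused whole. The fingers move at their own pace and stop on an object; "force" is the grip in N (left out, the last holds). Time passes only in rows, so rows that do not move let the fingers close. It gives the time, the measured TCP pose, the force and the opening at its end, in the units of the state.
- robot.get_obs(): the state, without advancing time (a new reading comes with each control period).
- robot.camera(name): name is "side" or "top"; returns the picture (384x512x3 uint8, red, green, blue); there is no depth.
- robot.camera_model(name): a dict with "fx", "fy", "cx", "cy" (pixels), "R" (3x3) and "t" (3): a world point X has camera coordinates R X + t. Camera axes: x right, y down, z forward; pixel columns grow to the right and rows downward; lengths in m; the calibration is good to about 2 mm. A picture is of the moment at which its call begins. camera_model takes no time and is no camera call.
- robot.hand_in(): hands the job in, once; it reports no verdict.
The state is a dict: "time": time; "q": joint angles; "joint_velocities": joint speeds; "joint_torque": joint torques, N m; "position": TCP position; "tool_rot": TCP orientation; "ft_force": force on the tool from outside, world axes, zero at the start; "moment": the same for the moment, N m; "grip_width": finger opening in m.
Only numpy, scipy, OpenCV 4.12 (cv2) and the standard library are available. Lean on these libraries where they do the work, as an engineer would, in place of code of your own. Each camera call takes 0.05 s, during which the arm holds its last target. There are 200 camera calls.

## Working session

There is one attempt and no reset: what is moved stays moved. The work goes in short steps, Python scripts to look and compute and a tool call to move; the robot and the scene stay as the last step left them, time stands still between calls to the robot, and variables do not carry over. Pictures are saved under pics/ and viewed, on a budget of 10 in all, crops included, one or two more only if the job needs it, and the job is handed in when it is done.

Besides the shell and the picture viewer there is one more tool, called after "Call:" by a JSON object that holds its "op" and its "data", one argument or row to a line. carry_out: Moves the arm, as the interface text tells. Its arguments: {"type":"object","properties":{"commands":{"type":"array"},"force":{"type":"number"}},"required":["commands"]}

```bash
mkdir -p pics
python3 - <<'E'
from rig import robot
import cv2,numpy as np
o=robot.get_obs();print(o)
for n in("side","top"):
    im=robot.camera(n);np.save(f"pics/{n}.npy",im);cv2.imwrite(f"pics/{n}1.png",cv2.cvtColor(im,cv2.COLOR_RGB2BGR))
    m=robot.camera_model(n);print(n,m, "cam pos",-np.array(m["R"]).T@np.array(m["t"]))
E
```

```text
{'time': 0.0, 'q': array([ 9.37509482e-01,  5.28460471e-01,  1.43390973e+00, -1.85360756e-06,
        1.18140805e+00, -1.78535654e-01]), 'joint_velocities': array([ 0.00030344, -0.00073788,  0.00091228, -0.00024971, -0.00087812,
       -0.00023382]), 'joint_torque': array([ 5.44352060e-04, -4.40039170e+01, -1.76595247e+01,  6.34364784e-02,
        5.80394478e-02, -1.32943342e-04]), 'position': array([0.27407252, 0.56087722, 0.22157278]), 'tool_rot': array([ 0.15868652,  0.68921101, -0.16010687,  0.68860189]), 'ft_force': array([ 0.7991612 ,  0.26296015, -0.80976618]), 'moment': array([ 0.04732575,  0.04825608, -0.00870402]), 'grip_width': 0.08701918867785223}
side {'fx': 365.82734250780214, 'fy': 365.82734250780214, 'cx': 258.39633539137935, 'cy': 195.71932979763372, 'R': array([[ 0.81723602, -0.57622809, -0.00929981],
       [-0.36655465, -0.50727894, -0.77993959],
       [ 0.4447055 ,  0.64080361, -0.6257857 ]]), 't': array([-0.43210008,  0.24556989,  0.96108967])} cam pos [ 0.01574066 -0.7402855   0.78894741]
top {'fx': 438.6240673343312, 'fy': 438.6240673343312, 'cx': 253.85956261835477, 'cy': 199.96326921878605, 'R': array([[ 0.01880688, -0.99975549, -0.01162997],
       [-0.99169702, -0.01717275, -0.12744457],
       [ 0.12721369,  0.01393024, -0.99177751]]), 't': array([-0.01826958,  0.51346722,  1.66822792])} cam pos [ 0.29732607 -0.03268629  1.71973706]
```

View pics/side1.png

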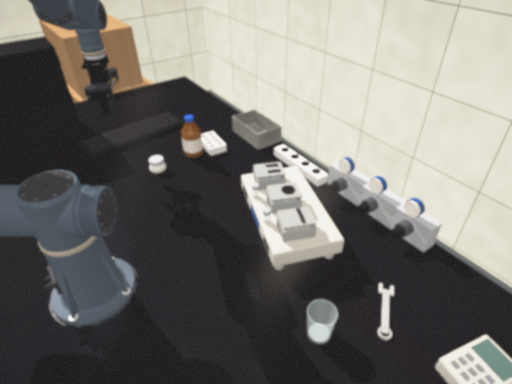

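View pics/top1.png

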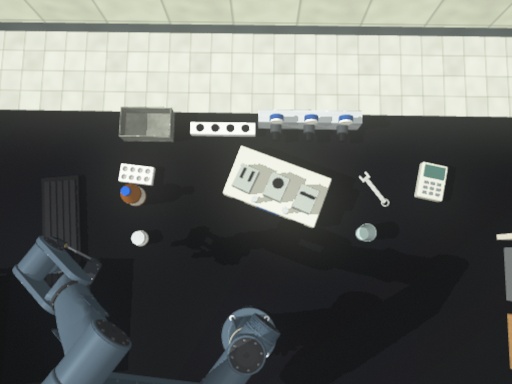

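Both views show the round plate on the middle hatch, at top about (278,184) and side about (288,190). The ribs are on the left module and the bar on the right one. Next I'll enlarge the deck.

Run:
```python
import cv2,numpy as np
t=np.load("pics/top.npy")[140:232,218:338];s=np.load("pics/side.npy")[150:270,232:347]
a=cv2.resize(t,None,fx=6,fy=6,interpolation=cv2.INTER_CUBIC);b=cv2.resize(s,None,fx=5,fy=5,interpolation=cv2.INTER_CUBIC)
cv2.imwrite("pics/tc.png",a[...,::-1]);cv2.imwrite("pics/sc.png",b[...,::-1])
```

```text
(no output)
```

View pics/tc.png

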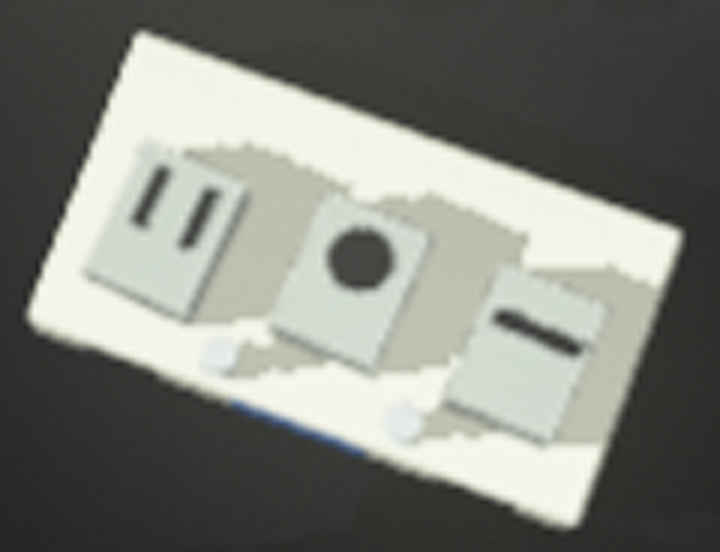

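View pics/sc.png

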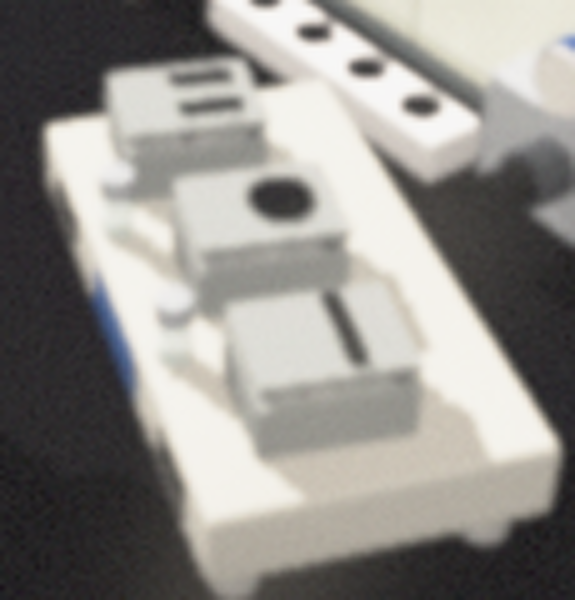

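Round hatch in the top crop: disc at (361,259), free edge from (270,328) to (375,372). Its vial neighbours stand at (220,355) and (404,424), in front of the gaps. I'll triangulate the disc and take the yaw from the deck edge and the hatch edges.

```bash
cat > h.py <<'E'
import numpy as np,cv2
from rig import robot
M={n:robot.camera_model(n) for n in("side","top")}
def ray(n,p):
    m=M[n];R=np.array(m["R"]);d=R.T@np.array([(p[0]-m["cx"])/m["fx"],(p[1]-m["cy"])/m["fy"],1]);return -R.T@np.array(m["t"]),d/np.linalg.norm(d)
def plane(n,p,z):
    c,d=ray(n,p);return c+d*(z-c[2])/d[2]
def tri(a,b):
    (c1,d1),(c2,d2)=ray("top",a),ray("side",b)
    s=np.linalg.lstsq(np.c_[d1,-d2],c2-c1,rcond=None)[0];P,Q=c1+s[0]*d1,c2+s[1]*d2
    return (P+Q)/2,np.linalg.norm(P-Q)
E
python3 - <<'E'
from h import *
def dark(im,x0,y0,x1,y1):
    # intensity-weighted centroid of the dark blob in a window lying on the hatch
    g=cv2.cvtColor(im[y0:y1,x0:x1],cv2.COLOR_RGB2GRAY).astype(float)
    w=np.clip(np.median(g)-25-g,0,None);v,u=np.mgrid[y0:y1,x0:x1];return np.array([(w*u).sum(),(w*v).sum()])/w.sum()
T=lambda x,y:((x+.5)/6-.5+218,(y+.5)/6-.5+140)
S=lambda x,y:((x+.5)/5-.5+232,(y+.5)/5-.5+150)
t=np.load("pics/top.npy");s=np.load("pics/side.npy")
dt=dark(t,270,175,286,192);ds=dark(s,280,183,297,196)
print(dt,ds,"disc",tri(dt,ds))
print("ribs",tri(T(176,208),S(206,92)),"bar",tri(T(538,333),S(347,328)))
for nm,a,b in [("BL",(138,33),(300,82)),("BR",(683,233),(558,450)),("FR",(575,527),(205,530))]:print(nm,tri(T(*a),S(*b)))
for nm,a,b in [("hFL",(270,326),(188,252)),("hFR",(375,370),(188,252)),("hBL",(322,190),(315,170)),("hBR",(430,235),(346,240))]:
    print(nm,tri(T(*a),S(*b)) if nm in("hBR",) or nm=="hFR" else "",plane("top",T(*a),.127))
b=plane("top",T(683,233),.08)-plane("top",T(138,33),.08);print("yaw back",np.degrees(np.arctan2(-b[0],b[1]))+180)
x=lambda a,b:np.degrees(np.arctan2(*(plane("top",T(*b),.127)-plane("top",T(*a),.127))[1::-1]))
print("yaw L,R",x((270,328),(322,190)),x((375,372),(430,235)), "free edge", x((375,370),(270,326))-90)
E
```

```text
[277.65325332 182.79291681] [287.80189539 189.38363404] disc (array([ 0.56604128, -0.09669679,  0.13524832]), np.float64(0.0015174862042492301))
ribs (array([0.59603699, 0.01630178, 0.13580768]), np.float64(0.002014059969686964)) bar (array([ 0.52300099, -0.20533509,  0.13562075]), np.float64(0.0028779033861465403))
BL (array([0.71248937, 0.04895482, 0.08083704]), np.float64(0.014068549702473124))
BR (array([ 0.59509778, -0.30178072,  0.08037995]), np.float64(0.0005323397146205146))
FR (array([ 0.40870186, -0.23448407,  0.07701758]), np.float64(0.0007305234736210066))
hFL  [ 0.52452877 -0.04188178  0.127     ]
hFR (array([ 0.49583972, -0.1049412 ,  0.13502003]), np.float64(0.0038844206735341204)) [ 0.49854065 -0.10630674  0.127     ]
hBL  [ 0.60955817 -0.07248239  0.127     ]
hBR (array([ 0.5824411 , -0.13885626,  0.12462863]), np.float64(0.0013574976009017548)) [ 0.58258734 -0.13908586  0.127     ]
yaw back 340.35465812359166
yaw L,R -19.519446146801698 -21.01832282298741 free edge -21.968452135095376
```

```bash
cat >> h.py <<'E'
from scipy.spatial.transform import Rotation as Ro
YAW=np.radians(-20.3);PRESS=np.array([.566,-.0967,.1313])-.045*np.array([np.cos(YAW),np.sin(YAW),0])
def rel(target):
    o=robot.get_obs();R=Ro.from_quat(o["tool_rot"]).as_matrix();hy=np.array([-np.sin(YAW),np.cos(YAW),0])
    a=np.degrees(np.arctan2(R[:,2]@hy,R[:,1]@hy));a=(a+90)%180-90
    print("t",o["time"],"pos",o["position"].round(4),"F",o["ft_force"].round(2),"w",round(o["grip_width"],4),"q6",o["q"][5].round(2))
    print("target",target.round(4),"shift mm",(R.T@(target-o["position"])*1e3).round(1),"twist",a.round(1));print(R.round(3))
E
python3 -c "
from h import *
rel(PRESS+[0,0,.08])"
```

```text
t 0.1 pos [0.2741 0.561  0.2217] F [0.18 1.24 0.29] w 0.0868 q6 -0.18
target [ 0.5238 -0.0811  0.2113] shift mm [  11.1 -467.1  506.3] twist -5.8
[[-0.001  0.439  0.898]
 [-0.002  0.898 -0.439]
 [-1.    -0.002 -0.   ]]
```

Call:
{"op": "carry_out", "data": {
  "commands": [
    [[0,0,-26,28,0],[0,0,-26,28,0],[0,0,-26,28,0],[0,0,-26,28,0],[0,0,-26,28,0],[0,0,-26,28,0],[0,0,-26,28,0],[0,0,-26,28,0]]
  ],
  "force": 20
}}

```text
time: 0.77
position: [0.3842, 0.2721, 0.2176]
tool_rot: [0.154, 0.691, -0.154, 0.689]
ft_force: [-0.4, -0.7, 0.4]
grip_width: 0.0414
```

```bash
python3 -c "
from h import *
rel(PRESS+[0,0,.08])"
```

```text
t 0.7667 pos [0.3842 0.2721 0.2176] F [-0.39 -0.69  0.44] w 0.0414 q6 -0.76
target [ 0.5238 -0.0811  0.2113] shift mm [   5.5 -260.2  276.7] twist -4.9
[[-0.004  0.426  0.905]
 [ 0.001  0.905 -0.426]
 [-1.    -0.001 -0.004]]
```

Call:
{"op": "carry_out", "data": {
  "commands": [
    [[0,0,-27,28,0],[0,0,-27,28,0],[0,0,-27,28,0],[0,0,-27,28,0],[0,0,-27,28,0],[0,0,-27,28,0],[0,0,-27,28,0],[0,0,-27,28,0]]
  ]
}}

```text
time: 1.43
position: [0.4954, -0.0337, 0.2155]
tool_rot: [0.154, 0.693, -0.154, 0.688]
ft_force: [0.5, 0.1, 0.0]
grip_width: 0.0007
```

```bash
python3 -c "
from h import *
rel(PRESS+[0,0,.08])"
```

```text
t 1.4333 pos [ 0.4954 -0.0337  0.2155] F [0.52 0.07 0.02] w 0.0007 q6 -1.42
target [ 0.5238 -0.0811  0.2113] shift mm [  3.9 -30.8  45.9] twist -4.9
[[-0.007  0.426  0.905]
 [ 0.002  0.905 -0.426]
 [-1.    -0.001 -0.007]]
```

Call:
{"op": "carry_out", "data": {
  "commands": [
    [[0,4,-16,24,0],[0,0,-15,22,0],[0,0,0,0,-4.9],[0,0,0,0,0]]
  ]
}}

```text
time: 1.77
position: [0.5278, -0.0939, 0.2099]
tool_rot: [0.127, 0.697, -0.128, 0.694]
ft_force: [-0.1, 1.3, 0.3]
grip_width: 0.0005
```

```bash
python3 -c "
from h import *
rel(PRESS+[0,0,.03])"
```

```text
t 1.7667 pos [ 0.5278 -0.0939  0.2099] F [-0.1   1.31  0.31] w 0.0005 q6 -1.59
target [ 0.5238 -0.0811  0.1613] shift mm [48.6 10.7 -8.1] twist -0.4
[[-0.004  0.354  0.935]
 [-0.001  0.935 -0.354]
 [-1.    -0.003 -0.004]]
```

Call:
{"op": "carry_out", "data": {
  "commands": [
    [[0,16,6,-4,0],[0,16,5,-4,0],[0,14,0,0,0],[0,0,0,0,0],[0,0,0,0,0]]
  ]
}}

```text
time: 2.18
position: [0.5232, -0.0798, 0.1623]
tool_rot: [0.13, 0.697, -0.131, 0.693]
ft_force: [0.3, 0.3, 0.3]
grip_width: 0.0006
```

Run:
```python
from h import *
rel(PRESS+[0,0,.006])
t=robot.camera("top")[140:232,218:338];s=robot.camera("side")[130:270,232:347]
a=cv2.resize(t,(420,322),interpolation=cv2.INTER_CUBIC);b=cv2.resize(s,(368,448),interpolation=cv2.INTER_CUBIC)
c=np.zeros((448,788,3),np.uint8);c[:322,:420]=a;c[:,420:]=b
cv2.imwrite("pics/c3.png",c[...,::-1])
```

```text
t 2.1833 pos [ 0.5232 -0.0798  0.1623] F [0.33 0.32 0.28] w 0.0006 q6 -1.56
target [ 0.5238 -0.0811  0.1373] shift mm [25.  -0.9  1.1] twist -1.0
[[-0.005  0.363  0.932]
 [-0.001  0.932 -0.363]
 [-1.    -0.003 -0.004]]
```

View pics/c3.png

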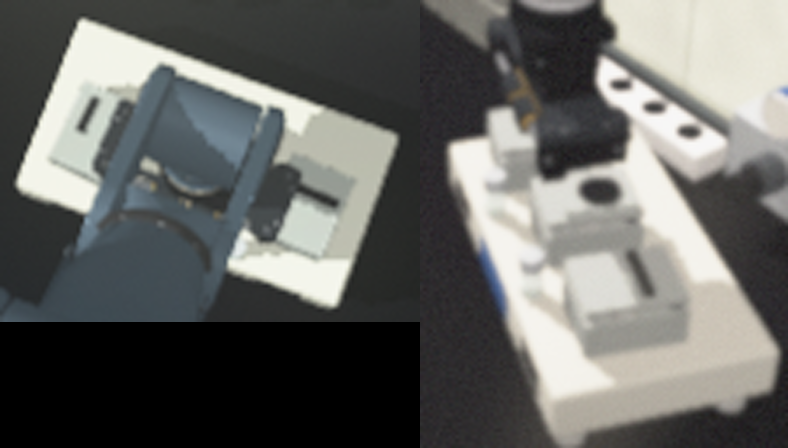

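The fingertips hover over the near part of the round hatch (right pane about (575,170)), clear of the disc and the neighbouring hatches. I'll go down in small steps to contact.

Call:
{"op": "carry_out", "data": {
  "commands": [
    [[0,12,0,1,0],[0,9,0,0,0],[0,2,0,0,0],[0,0,0,0,0],[0,0,0,0,0]]
  ]
}}

```text
time: 2.7
position: [0.5271, -0.0809, 0.1427]
tool_rot: [0.13, 0.693, -0.132, 0.696]
ft_force: [-0.3, -0.3, 0.5]
grip_width: 0.0004
```

Call:
{"op": "carry_out", "data": {
  "commands": [
    [[0,2,0,0,0],[0,1,0,0,0]]
  ]
}}

```text
time: 2.87
position: [0.5278, -0.0811, 0.1406]
tool_rot: [0.129, 0.693, -0.132, 0.697]
ft_force: [-0.5, -0.6, 0.2]
grip_width: 0.0007
```

Call:
{"op": "carry_out", "data": {
  "commands": [
    [[0,2,0,0,0],[0,1,0,0,0]]
  ]
}}

```text
time: 3.03
position: [0.5281, -0.0813, 0.138]
tool_rot: [0.129, 0.692, -0.132, 0.697]
ft_force: [0.3, -0.3, 0.7]
grip_width: 0.0005
```

Call:
{"op": "carry_out", "data": {
  "commands": [
    [[0,2,0,-3,0],[0,1,0,0,0],[0,1,0,0,0]]
  ]
}}

```text
time: 3.28
position: [0.5259, -0.0805, 0.1353]
tool_rot: [0.129, 0.692, -0.132, 0.698]
ft_force: [-1.8, -0.3, 11.0]
grip_width: 0.0004
```

Call:
{"op": "carry_out", "data": {
  "commands": [
    [[0,2,0,0,0],[0,1,0,0,0]]
  ]
}}

```text
time: 3.45
position: [0.5258, -0.0804, 0.1345]
tool_rot: [0.129, 0.691, -0.133, 0.699]
ft_force: [-1.5, 0.0, 4.8]
grip_width: 0.0003
```

Call:
{"op": "carry_out", "data": {
  "commands": [
    [[0,2,0,0,0],[0,1,0,0,0]]
  ]
}}

```text
time: 3.62
position: [0.5257, -0.0804, 0.1331]
tool_rot: [0.129, 0.691, -0.133, 0.699]
ft_force: [-0.6, 0.9, 2.8]
grip_width: 0.0008
```

Call:
{"op": "carry_out", "data": {
  "commands": [
    [[0,2,0,0,0],[0,1,0,0,0]]
  ]
}}

```text
time: 3.78
position: [0.5257, -0.0804, 0.1315]
tool_rot: [0.129, 0.691, -0.133, 0.699]
ft_force: [-2.3, 1.6, 12.8]
grip_width: 0.0004
```

Call:
{"op": "carry_out", "data": {
  "commands": [
    [[0,1.5,0,0,0],[0,1,0,0,0]]
  ]
}}

```text
time: 3.95
position: [0.5257, -0.0804, 0.1316]
tool_rot: [0.128, 0.69, -0.133, 0.7]
ft_force: [-1.9, 0.8, 8.6]
grip_width: 0.0003
```

Call:
{"op": "carry_out", "data": {
  "commands": [
    [[0,3,0,0,0],[0,2,0,0,0]]
  ]
}}

```text
time: 4.12
position: [0.5257, -0.0804, 0.1314]
tool_rot: [0.128, 0.69, -0.133, 0.7]
ft_force: [-4.2, 0.4, 15.0]
grip_width: 0.0002
```

The hatch is on its stop: the force rises with no further travel. Now I withdraw straight up.

Call:
{"op": "carry_out", "data": {
  "commands": [
    [[0,-25,0,0,0],[0,-30,0,0,0],[0,-30,0,0,0],[0,-30,0,0,0],[0,-20,0,-10,0],[0,0,10,-30,0],[0,0,10,-30,0],[0,0,0,0,0]]
  ]
}}

```text
time: 4.78
position: [0.4639, -0.0345, 0.2696]
tool_rot: [0.129, 0.691, -0.133, 0.699]
ft_force: [-0.7, -0.1, -0.8]
grip_width: 0.0008
```

Run:
```python
from h import *
rel(PRESS+[0,0,.03])
t=robot.camera("top")[140:232,218:338];s=robot.camera("side")[130:270,232:347]
a=cv2.resize(t,(420,322),interpolation=cv2.INTER_CUBIC);b=cv2.resize(s,(368,448),interpolation=cv2.INTER_CUBIC)
c=np.zeros((448,788,3),np.uint8);c[:322,:420]=a;c[:,420:]=b
cv2.imwrite("pics/c4.png",c[...,::-1])
```

```text
t 4.7833 pos [ 0.4639 -0.0345  0.2696] F [-0.66 -0.06 -0.78] w 0.0008 q6 -1.51
target [ 0.5238 -0.0811  0.1613] shift mm [109.3 -21.1  71.4] twist -1.1
[[ 0.011  0.365  0.931]
 [-0.008  0.931 -0.365]
 [-1.    -0.003  0.013]]
```

View pics/c4.png

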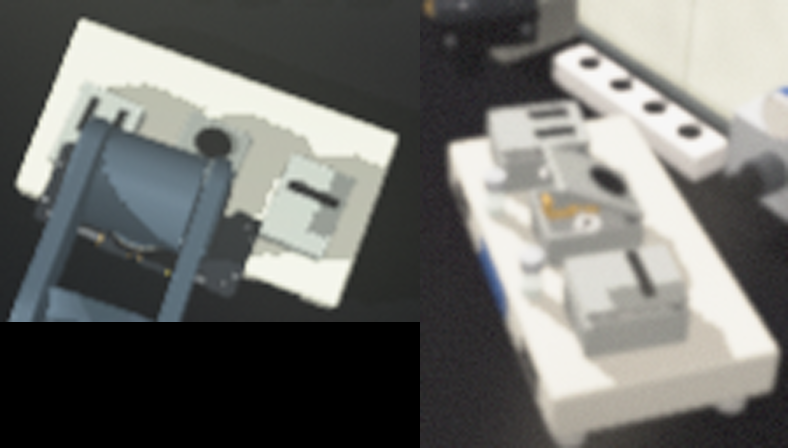

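The round hatch has popped up: its plate is tilted at about (590,170) and the orange inside shows at (570,205). The ribbed and bar hatches look shut, and the vials at (495,180) and (530,260) still stand. Now I wait about 3 s without moving.

Call:
{"op": "carry_out", "data": {
  "commands": [
    [[0,0,0,0,0],[0,0,0,0,0],[0,0,0,0,0],[0,0,0,0,0],[0,0,0,0,0],[0,0,0,0,0],[0,0,0,0,0],[0,0,0,0,0]]
  ]
}}

```text
time: 5.55
position: [0.4724, -0.0405, 0.2677]
tool_rot: [0.129, 0.688, -0.135, 0.701]
ft_force: [0.1, 0.0, -0.1]
grip_width: 0.0002
```

Call:
{"op": "carry_out", "data": {
  "commands": [
    [[0,0,0,0,0],[0,0,0,0,0],[0,0,0,0,0],[0,0,0,0,0],[0,0,0,0,0],[0,0,0,0,0],[0,0,0,0,0],[0,0,0,0,0]]
  ]
}}

```text
time: 6.22
position: [0.4723, -0.0404, 0.2679]
tool_rot: [0.129, 0.688, -0.135, 0.701]
ft_force: [-1.0, 0.6, 0.8]
grip_width: 0.0004
```

Call:
{"op": "carry_out", "data": {
  "commands": [
    [[0,0,0,0,0],[0,0,0,0,0],[0,0,0,0,0],[0,0,0,0,0],[0,0,0,0,0],[0,0,0,0,0],[0,0,0,0,0],[0,0,0,0,0]]
  ]
}}

```text
time: 6.88
position: [0.4723, -0.0404, 0.2679]
tool_rot: [0.129, 0.688, -0.135, 0.701]
ft_force: [0.4, 0.6, -0.3]
grip_width: 0.0004
```

Call:
{"op": "carry_out", "data": {
  "commands": [
    [[0,0,0,0,0],[0,0,0,0,0],[0,0,0,0,0],[0,0,0,0,0],[0,0,0,0,0],[0,0,0,0,0],[0,0,0,0,0],[0,0,0,0,0]]
  ]
}}

```text
time: 7.55
position: [0.4723, -0.0404, 0.2679]
tool_rot: [0.129, 0.688, -0.135, 0.701]
ft_force: [-0.2, 0.8, 0.2]
grip_width: 0.0002
```

Call:
{"op": "carry_out", "data": {
  "commands": [
    [[0,0,0,0,0],[0,0,0,0,0],[0,0,0,0,0],[0,0,0,0,0],[0,0,0,0,0],[0,0,0,0,0],[0,0,0,0,0],[0,0,0,0,0]]
  ]
}}

```text
time: 8.22
position: [0.4723, -0.0404, 0.2679]
tool_rot: [0.129, 0.688, -0.135, 0.701]
ft_force: [-0.1, 0.3, -0.8]
grip_width: 0.0003
```

Run:
```python
from h import *
rel(PRESS+[0,0,.03])
s=robot.camera("side");cv2.imwrite("pics/c5.png",cv2.resize(s[90:370,120:440],(800,700))[:600,:,::-1])
```

```text
t 8.2167 pos [ 0.4723 -0.0404  0.2679] F [-0.06  0.3  -0.85] w 0.0003 q6 -1.51
target [ 0.5238 -0.0811  0.1613] shift mm [107.8 -18.4  60.9] twist -1.3
[[ 0.016  0.367  0.93 ]
 [-0.011  0.93  -0.367]
 [-1.    -0.005  0.019]]
```

View pics/c5.png

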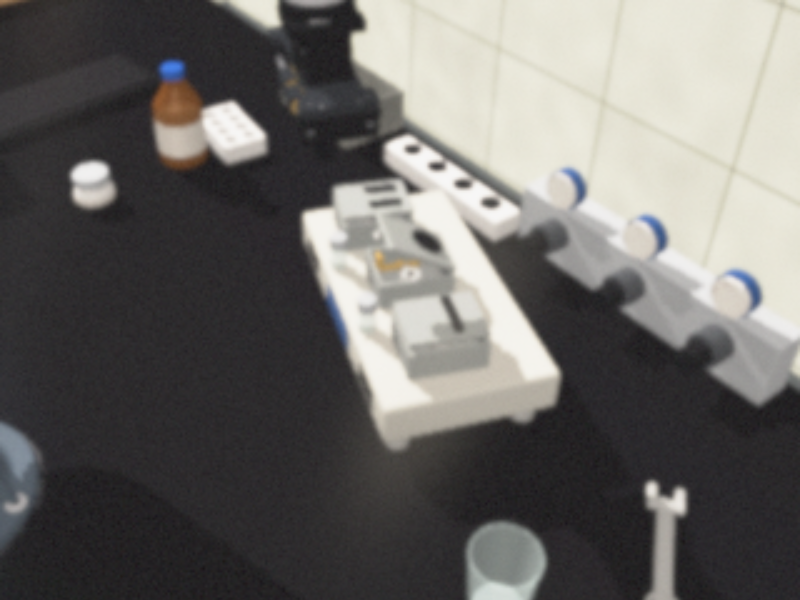

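More than 3 s later the round hatch still stands open at (415,240). The other two hatches are shut, and the vials, bottle, jar and rack are in place. The arm is clear, so I'm handing in.

```bash
python3 -c "
from rig import robot
print(robot.hand_in())"
```

```text
the job is handed in; nothing more can be done
None
```

The round-plate hatch, the middle of the three, is open, and I have handed the job in; the hand-in gives no verdict. I pressed its free edge with closed fingers until it met its stop, where the wrist read about 15 N. Then I drew the arm straight up and back.

- **Hatch stays open:** pictures taken right after the pop and about 3.4 s later both show it standing open, with wrist force near zero. I judged the opening by eye and did not measure the angle.
- **Surroundings:** the other two hatches look shut. The vials, bottle, jar, rack, beaker and wrench look undisturbed, also judged by eye. The beaker and wrench are partly cut off in the last picture.
- **Disagreement:** first contact came about 4–5 mm higher than my camera estimate of the hatch top (0.131 m). I relied on the force reading and the stop in travel instead. The force dipped to about 3 N during the press before it rose at the stop.

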